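Reverse the row of fastener cartons into the new drawer tray

TASK

The new plywood drawer tray will go into the cabinet the other way round, so move the four open fastener cartons from the old black tray into it in reverse order: with both trays seen from the same side, the carton that stood leftmost in the old tray stands rightmost in the new one, and so on along the row, one carton to each bay. Keep the cartons upright all the way, for they are open and full, and set each down, rather than dropping it, to stand flat on its bay's floor. Leave the glass jar where it is.

Things in the scene. Friction and masses are not known exactly. Their poses are not given: they have to be found in the camera images.
- blue_carton: loose rigid open-topped fastener carton, blue, filled with steel bolts; 40 mm (its x) by 42 mm (its y), 62 mm high, about 0.2 kg; origin at the centre of its underside, z up. It starts on the blue card in the old black tray, square to the tray within 0.15 rad.
- brown_carton: loose rigid open-topped fastener carton, brown cardboard, filled with black screws; 40 mm (its x) by 42 mm (its y), 62 mm high, about 0.2 kg; origin at the centre of its underside, z up. It starts on the brown card in the old black tray, square to the tray within 0.15 rad.
- white_carton: loose rigid open-topped fastener carton, white, filled with small brass screws; 40 mm (its x) by 42 mm (its y), 62 mm high, about 0.2 kg; origin at the centre of its underside, z up. It starts on the white card in the old black tray, square to the tray within 0.15 rad.
- red_carton: loose rigid open-topped fastener carton, red, filled with steel nuts; 40 mm (its x) by 42 mm (its y), 62 mm high, about 0.2 kg; origin at the centre of its underside, z up. It starts on the red card in the old black tray, square to the tray within 0.15 rad.
- blue_card: fixed blue card, 72 mm (x) by 56 mm (y), 2 mm thick, on the floor of the old black tray's bay where the blue carton starts; it stays there. Origin at the centre of its underside; top 8 mm above the table. y runs along the row to the robot's left (within 0.15 rad). The old tray is fixed, shaped like the new one, its bays 64 mm apart.
- brown_card: fixed brown card, 72 mm (x) by 56 mm (y), 2 mm thick, on the floor of the old black tray's bay where the brown carton starts; it stays there. Origin at the centre of its underside; top 8 mm above the table. y runs along the row to the robot's left (within 0.15 rad). The old tray is fixed, shaped like the new one, its bays 64 mm apart.
- white_card: fixed white card, 72 mm (x) by 56 mm (y), 2 mm thick, on the floor of the old black tray's bay where the white carton starts; it stays there. Origin at the centre of its underside; top 8 mm above the table. y runs along the row to the robot's left (within 0.15 rad). The old tray is fixed, shaped like the new one, its bays 64 mm apart.
- red_card: fixed red card, 72 mm (x) by 56 mm (y), 2 mm thick, on the floor of the old black tray's bay where the red carton starts; it stays there. Origin at the centre of its underside; top 8 mm above the table. y runs along the row to the robot's left (within 0.15 rad). The old tray is fixed, shaped like the new one, its bays 64 mm apart.
- new_tray: fixed empty plywood tray, 84 (x) by 260 mm (y), on the table; origin at the centre of its underside. Four bays at y = -96, -32, 32, 96 mm, each 76 (x) by 60 mm (y) inside, floor 6 mm above the table; 4 mm walls beside the bays reach 22 mm up, lips on the long sides 18 mm. y points to the robot's left within 0.15 rad. It lies nearer or farther than the old tray, about parallel.
- jar: bystander: closed glass jar of screws with a black lid, 60 mm across, 86 mm high, standing loose on the table to the robot's left of the trays; origin at the centre of its underside
Mind the look-alikes: they are no part of the job. Leave any green look-alike of the blue_carton alone.

How it is judged:
At the end, for the whole second after the job is handed in: Every carton is released, at rest, upright within 0.1 rad on the floor of a new-tray bay (14 mm along the row, 20 mm across), in reverse order of the cards in the old tray. No carton was ever tipped over 0.6 rad or dropped (over 25 mm); the jar moved under 30 mm and did not tip over 0.4 rad ((y of blue_carton in the frame of new_tray between -0.11 and -0.082 m or y of blue_carton in the frame of new_tray between -0.046 and -0.018 m or y of blue_carton in the frame of new_tray between 0.018 and 0.046 m or y of blue_carton in the frame of new_tray between 0.082 and 0.11 m) and x of blue_carton in the frame of new_tray between -0.02 and 0.02 m and z of blue_carton in the frame of new_tray between 0.002 and 0.01 m and angle between each of blue_carton, brown_carton, white_carton, red_carton's own z axis and vertical below 0.1 rad and linear speed of each of blue_carton, brown_carton, white_carton, red_carton below 0.02 m/s and angular speed of each of blue_carton, brown_carton, white_carton, red_carton below 0.2 rad/s and (y of brown_carton in the frame of new_tray between -0.11 and -0.082 m or y of brown_carton in the frame of new_tray between -0.046 and -0.018 m or y of brown_carton in the frame of new_tray between 0.018 and 0.046 m or y of brown_carton in the frame of new_tray between 0.082 and 0.11 m) and x of brown_carton in the frame of new_tray between -0.02 and 0.02 m and z of brown_carton in the frame of new_tray between 0.002 and 0.01 m and (y of white_carton in the frame of new_tray between -0.11 and -0.082 m or y of white_carton in the frame of new_tray between -0.046 and -0.018 m or y of white_carton in the frame of new_tray between 0.018 and 0.046 m or y of white_carton in the frame of new_tray between 0.082 and 0.11 m) and x of white_carton in the frame of new_tray between -0.02 and 0.02 m and z of white_carton in the frame of new_tray between 0.002 and 0.01 m and (y of red_carton in the frame of new_tray between -0.11 and -0.082 m or y of red_carton in the frame of new_tray between -0.046 and -0.018 m or y of red_carton in the frame of new_tray between 0.018 and 0.046 m or y of red_carton in the frame of new_tray between 0.082 and 0.11 m) and x of red_carton in the frame of new_tray between -0.02 and 0.02 m and z of red_carton in the frame of new_tray between 0.002 and 0.01 m and ((y of blue_card in the frame of brown_card above 0 m and ((y of blue_carton in the frame of new_tray below -0.064 m and y of brown_carton in the frame of new_tray above -0.064 m) or (y of blue_carton in the frame of new_tray below 0 m and y of brown_carton in the frame of new_tray above 0 m) or (y of blue_carton in the frame of new_tray below 0.064 m and y of brown_carton in the frame of new_tray above 0.064 m))) or (y of blue_card in the frame of brown_card below 0 m and ((y of brown_carton in the frame of new_tray below -0.064 m and y of blue_carton in the frame of new_tray above -0.064 m) or (y of brown_carton in the frame of new_tray below 0 m and y of blue_carton in the frame of new_tray above 0 m) or (y of brown_carton in the frame of new_tray below 0.064 m and y of blue_carton in the frame of new_tray above 0.064 m)))) and ((y of blue_card in the frame of white_card above 0 m and ((y of blue_carton in the frame of new_tray below -0.064 m and y of white_carton in the frame of new_tray above -0.064 m) or (y of blue_carton in the frame of new_tray below 0 m and y of white_carton in the frame of new_tray above 0 m) or (y of blue_carton in the frame of new_tray below 0.064 m and y of white_carton in the frame of new_tray above 0.064 m))) or (y of blue_card in the frame of white_card below 0 m and ((y of white_carton in the frame of new_tray below -0.064 m and y of blue_carton in the frame of new_tray above -0.064 m) or (y of white_carton in the frame of new_tray below 0 m and y of blue_carton in the frame of new_tray above 0 m) or (y of white_carton in the frame of new_tray below 0.064 m and y of blue_carton in the frame of new_tray above 0.064 m)))) and ((y of blue_card in the frame of red_card above 0 m and ((y of blue_carton in the frame of new_tray below -0.064 m and y of red_carton in the frame of new_tray above -0.064 m) or (y of blue_carton in the frame of new_tray below 0 m and y of red_carton in the frame of new_tray above 0 m) or (y of blue_carton in the frame of new_tray below 0.064 m and y of red_carton in the frame of new_tray above 0.064 m))) or (y of blue_card in the frame of red_card below 0 m and ((y of red_carton in the frame of new_tray below -0.064 m and y of blue_carton in the frame of new_tray above -0.064 m) or (y of red_carton in the frame of new_tray below 0 m and y of blue_carton in the frame of new_tray above 0 m) or (y of red_carton in the frame of new_tray below 0.064 m and y of blue_carton in the frame of new_tray above 0.064 m)))) and ((y of brown_card in the frame of white_card above 0 m and ((y of brown_carton in the frame of new_tray below -0.064 m and y of white_carton in the frame of new_tray above -0.064 m) or (y of brown_carton in the frame of new_tray below 0 m and y of white_carton in the frame of new_tray above 0 m) or (y of brown_carton in the frame of new_tray below 0.064 m and y of white_carton in the frame of new_tray above 0.064 m))) or (y of brown_card in the frame of white_card below 0 m and ((y of white_carton in the frame of new_tray below -0.064 m and y of brown_carton in the frame of new_tray above -0.064 m) or (y of white_carton in the frame of new_tray below 0 m and y of brown_carton in the frame of new_tray above 0 m) or (y of white_carton in the frame of new_tray below 0.064 m and y of brown_carton in the frame of new_tray above 0.064 m)))) and ((y of brown_card in the frame of red_card above 0 m and ((y of brown_carton in the frame of new_tray below -0.064 m and y of red_carton in the frame of new_tray above -0.064 m) or (y of brown_carton in the frame of new_tray below 0 m and y of red_carton in the frame of new_tray above 0 m) or (y of brown_carton in the frame of new_tray below 0.064 m and y of red_carton in the frame of new_tray above 0.064 m))) or (y of brown_card in the frame of red_card below 0 m and ((y of red_carton in the frame of new_tray below -0.064 m and y of brown_carton in the frame of new_tray above -0.064 m) or (y of red_carton in the frame of new_tray below 0 m and y of brown_carton in the frame of new_tray above 0 m) or (y of red_carton in the frame of new_tray below 0.064 m and y of brown_carton in the frame of new_tray above 0.064 m)))) and ((y of white_card in the frame of red_card above 0 m and ((y of white_carton in the frame of new_tray below -0.064 m and y of red_carton in the frame of new_tray above -0.064 m) or (y of white_carton in the frame of new_tray below 0 m and y of red_carton in the frame of new_tray above 0 m) or (y of white_carton in the frame of new_tray below 0.064 m and y of red_carton in the frame of new_tray above 0.064 m))) or (y of white_card in the frame of red_card below 0 m and ((y of red_carton in the frame of new_tray below -0.064 m and y of white_carton in the frame of new_tray above -0.064 m) or (y of red_carton in the frame of new_tray below 0 m and y of white_carton in the frame of new_tray above 0 m) or (y of red_carton in the frame of new_tray below 0.064 m and y of white_carton in the frame of new_tray above 0.064 m))))); the robot touches nothing.
It fails at once if an open carton was tipped (angle between any of blue_carton, brown_carton, white_carton, red_carton's own z axis and vertical above 0.6 rad).
It fails at once if a carton was dropped or thrown ((linear speed of blue_carton above 0.7 m/s and contact force between blue_carton and the fingers below 0.1 N) or (linear speed of brown_carton above 0.7 m/s and contact force between brown_carton and the fingers below 0.1 N) or (linear speed of white_carton above 0.7 m/s and contact force between white_carton and the fingers below 0.1 N) or (linear speed of red_carton above 0.7 m/s and contact force between red_carton and the fingers below 0.1 N)).
It fails at once if the glass jar was shifted or knocked over (distance of jar from where it was at the start of the episode above 0.03 m or angle between jar's own z axis and vertical above 0.4 rad).
It also fails if it takes over 96 s, if anything falls off the work surface, if the arm or the gripper's body presses on something with over 40 N, if the wrist force passes 120 N, or if a joint passes its speed limit or range.

ROBOT

A 6-joint arm with a two-finger parallel gripper is mounted at the origin on the work surface. World frame = base frame: x ahead of the robot, y to its left, z up, the work surface at z = 0. Lengths are in m, angles in rad, forces in N, time in s.
With the tool pointing down it reaches from about 0.3 to 0.875 m from the base axis. Payload 6.4 kg.
Tool frame: the origin (TCP) lies midway between the tips of the shut fingers; the grasp point (between the pads) lies 19 mm behind it (ctrl.hold_point_z is the distance from the TCP to the grasp point, in m); z points along the fingers, y is the direction in which the jaws open and shut (so a half turn about z gives the same grasp; the last joint's range is limited). The gripper opens to 85 mm and grips with 20 to 120 N. Pads are 22 mm wide; open, the fingers measure 114 mm over their backs; the gripper's body (76 mm by 85 mm) begins 54 mm behind the grasp point. The pads swing forward as they close: fully open they stand 13 mm farther back than shut.
Start: joints at [-1.317, 0.181, 1.607, -0, 1.354, -0.206], TCP at [0.255, -0.515, 0.231] pointing down, gripper open.
Joint ranges: [-2.99, 2.99], [-0.89, 2.07], [0.3, 2.58], [-1.14, 4.28], [0, 2.63], [-3.12, 3.12]. Speed limits (rad/s): [2.57, 2.57, 3.01, 3.14, 3.14, 3.14].

INTERFACE

Orientations are given as [roll, pitch, yaw] about the fixed x, y, z axes, in that order (R = Rz(yaw) Ry(pitch) Rx(roll)).
In Python, from bench import ctrl gives the robot as it stands.
- The arm moves only by the shell command python3 -m inch 'ROWS' [FORCE]. ROWS is JSON, a list that holds one entry, the list of rows, each a list of 7 numbers: the gripper command: -1 is fully open, 1 is shut, values between are in proportion, then the shift along the world's x, y, z in units of 30 mm (1.0 is 30 mm), then the turn, a rotation vector about the world's x, y, z in units of 6 degrees (1.0 is 6 degrees). In form: [[[fingers, x, y, z, ax, ay, az], ...]]. A call has 1 to 8 rows; each row is the pose to reach, as a shift and turn from the pose commanded when the call began; what a row does not reach only later rows make up. A row lasts 1/12 s, in which the tool goes at most 41.7 mm and 7.16 degrees, less where a joint would pass 70% of its speed; a pose out of reach is approached as far as the arm can. A call with a gripper value outside its range is refused whole. The fingers move at their own pace and stop on an object; FORCE is the grip in N (left out, the last holds). Time passes only in rows, so rows that repeat a pose let the fingers close. It gives the time, the measured TCP pose, the force and the opening at its end, in the units of the state.
- ctrl.sense(): the state, without advancing time (a new reading comes with each control period).
- ctrl.camera(name): name is "scene" or "top" or "wrist"; returns a dict with "image" (384x512x3 uint8, red, green, blue), "K" (3x3 intrinsics, pixels), "extrinsics" (4x4, takes a point from world to camera coordinates). Camera axes: x right, y up, looking along -z (the intrinsics and any distortion apply to the point x, -y, -z); pixel columns grow to the right and rows downward; lengths in m; the calibration is good to about 2 mm. A picture is of the moment at which its call begins. There is no depth.
- ctrl.sign_off(): hands the job in, once; it reports no verdict.
Trained networks look in the newest picture that a camera, given by its name, has taken for a name from the list of things; names that differ only in an ending like _2 or _b are one class to them, and where a whole thing is asked for, a point or a joint stands for the part that bears it (a point fixed in the world has none). Each returns a list of dicts, best first, with "confidence" (0 to 1); they miss things now and then, are a little off and sometimes report something else, mostly with a low value. They report only what shows in the picture. A call takes as long as a camera call. They do not tell look-alikes from the thing itself.
- ctrl.search_frame(camera, name): "extent" ([centre column, centre row, width, height] in pixels, round what is visible of it).
The state is a dict: "time": time; "joints": joint angles; "joint_vel": joint speeds; "joint_efforts": joint torques, N m; "position": TCP position; "eef_rot": TCP orientation; "contact_force": force on the tool from outside, world axes, zero at the start; "moment": the same for the moment, N m; "finger_gap": finger opening in m.
Only numpy, scipy, OpenCV 4.12 (cv2) and the standard library are available. Lean on these libraries where they do the work, as an engineer would, in place of code of your own. Each camera call takes 0.05 s, during which the arm holds its last target.

## Working session

There is one attempt and no reset: what is moved stays moved. The work goes in short steps, Python scripts to look and compute and a shell command to move; the robot and the scene stay as the last step left them, time stands still between calls to the robot, and variables do not carry over. Pictures are saved under pics/ and viewed, and the job is handed in when it is done.

```bash
mkdir -p pics; ls; python3 - <<'E'
from bench import ctrl
import cv2
s=ctrl.sense(); print(s)
for n in ["scene","top"]:
    c=ctrl.camera(n); cv2.imwrite(f"pics/{n}0.png",c["image"][:,:,::-1]); print(n,c["K"],c["extrinsics"])
    for o in ["blue_carton","brown_carton","white_carton","red_carton","new_tray","jar","blue_card"]:
        print(o,[( [round(v) for v in d["extent"]],round(d["confidence"],2)) for d in ctrl.search_frame(n,o)][:3])
E
```

```text
pics
{'time': 0.0, 'joints': array([-1.31727028e+00,  1.81576714e-01,  1.60801935e+00, -4.10003819e-06,
        1.35378730e+00, -2.06303882e-01]), 'joint_vel': array([-4.81888775e-04,  1.24044070e-03,  6.06260410e-04, -9.07938841e-05,
        2.73805478e-04, -7.57303349e-04]), 'joint_efforts': array([ 1.16133670e-03, -4.44878161e+01, -3.51331401e+01, -2.08940000e-04,
        9.22381558e-03, -2.83332355e-05]), 'position': array([ 0.25505219, -0.51471602,  0.23035861]), 'eef_rot': array([-3.13983910e+00, -3.62897865e-04,  4.59830494e-01]), 'contact_force': array([ 0.45578996, -0.14892967,  0.07260315]), 'moment': array([ 0.03878335,  0.0236724 , -0.04154076]), 'finger_gap': 0.08522683332123447}
scene [[431.38476439   0.         259.24513822]
 [  0.         431.38476439 187.19387351]
 [  0.           0.           1.        ]] [[ 0.46355076  0.88604088  0.0072287  -0.33768545]
 [-0.60430439  0.31016696  0.73390235  0.25373405]
 [ 0.64802538 -0.34456933  0.67921653 -1.33001969]
 [ 0.          0.          0.          1.        ]]
blue_carton [([188, 199, 23, 37], 0.74), ([156, 177, 21, 31]
[... 184 characters left out ...]
146, 30, 42], 0.95)]
blue_card []
top [[398.52604249   0.         261.0412556 ]
 [  0.         398.52604249 196.49311948]
 [  0.           0.           1.        ]] [[ 0.01201061 -0.99981273  0.01517414  0.07910415]
 [ 0.99019399  0.01400459  0.13899543 -0.53089047]
 [-0.1391819   0.01335592  0.99017676 -0.81058084]
 [ 0.          0.          0.          1.        ]]
blue_carton [([330, 224, 27, 22], 0.83), ([349, 278, 33, 25], 0.74)]
brown_carton [([299, 221, 20, 21], 0.81), ([298, 153, 120, 39], 0.53)]
white_carton [([271, 220, 20, 22], 0.7)]
red_carton [([239, 223, 24, 25], 0.81)]
new_tray [([298, 154, 121, 37], 0.97)]
jar [([149, 223, 42, 31], 0.8)]
blue_card [([330, 225, 26, 35], 0.71)]
```

```bash
python3 - <<'E'
import cv2
a=cv2.imread("pics/top0.png")
cv2.imwrite("pics/top_crop.png",cv2.resize(a[120:310,120:390],None,fx=2.9,fy=2.9,interpolation=cv2.INTER_CUBIC))
E
```

```text
(no output)
```

View pics/top_crop.png

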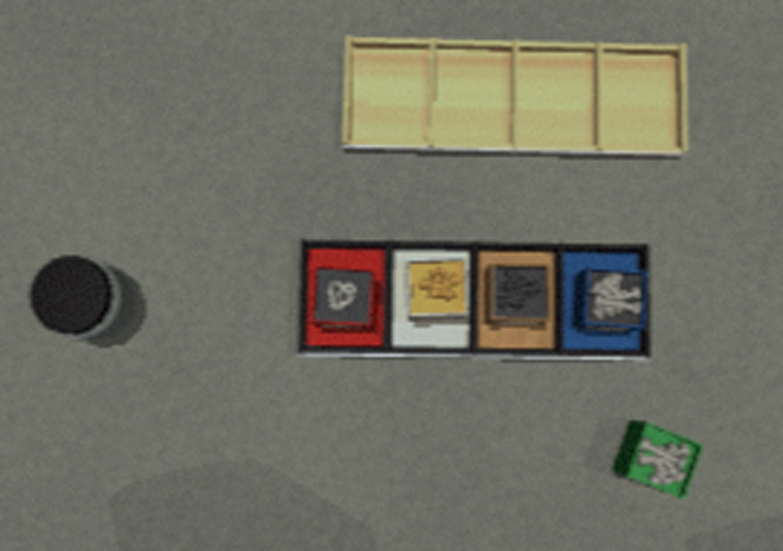

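View pics/scene0.png

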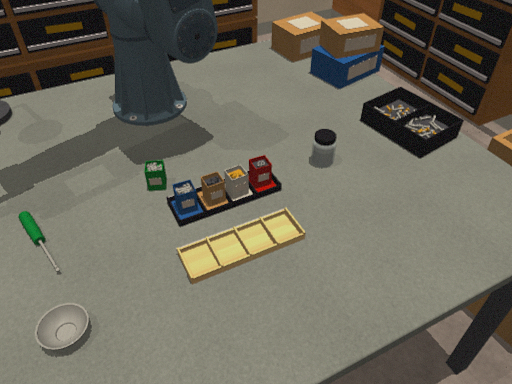

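```bash
cat > h.py <<'E'
import numpy as np,cv2
from bench import ctrl
def ray(c,u,v,z):
    K,E=c["K"],c["extrinsics"]; R,t=E[:3,:3],E[:3,3]
    d=np.array([(u-K[0,2])/K[0,0],-(v-K[1,2])/K[1,1],-1.]); d=R.T@d; o=-R.T@t
    return o+d*(z-o[2])/d[2]
def proj(c,p):
    K,E=c["K"],c["extrinsics"]; q=E[:3,:3]@np.asarray(p)+E[:3,3]
    return K[0,0]*q[0]/-q[2]+K[0,2], K[1,1]*(-q[1])/-q[2]+K[1,2]
E
python3 - <<'E'
from h import *
c=ctrl.camera("top")
f=lambda u,v,z:ray(c,120+u/2.9-.3,120+v/2.9-.3,z)
print("new tray corners",*[f(u,v,z).round(4) for u,v,z in [(346,38,.022),(687,44,.022),(684,152,.018),(343,146,.018)]])
print("old",*[f(u,v,z).round(4) for u,v,z in [(302,241,.022),(648,246,.022),(648,354,.018),(299,350,.018)]])
for n,u,v in [("red",345,297),("white",438,289),("brown",520,293),("blue",617,298),("jar",72,295)]:
    print(n,f(u,v,.07 if n!="jar" else .086).round(4))
E
```

```text
new tray corners [0.6733 0.1362 0.022 ] [ 0.6729 -0.1245  0.022 ] [ 0.5895 -0.1214  0.018 ] [0.5902 0.137  0.018 ]
old [0.517  0.1658 0.022 ] [ 0.5168 -0.092   0.022 ] [ 0.4368 -0.0915  0.018 ] [0.4366 0.1663 0.018 ]
red [0.4722 0.1311 0.07  ]
white [0.4786 0.0663 0.07  ]
brown [0.4766 0.009  0.07  ]
blue [ 0.474 -0.059  0.07 ]
jar [0.4699 0.3161 0.086 ]
```

```bash
python3 -m inch '[[[-1,1,2,4,0,0,1],[-1,2,4,4,0,0,2],[-1,2.5,5,4,0,0,3],[-1,3,6,4,0,0,4],[-1,3.5,7,4,0,0,5],[-1,3.5,8,4,0,0,6],[-1,3.5,9,4,0,0,7],[-1,3.5,9,4,0,0,8]]]' 40; python3 -m inch '[[[-1,1,1.5,0,0,0,1],[-1,2,3,0,0,0,2],[-1,3,4.5,0,0,0,2.6],[-1,3,6,0,0,0,2.6],[-1,3,7.5,0,0,0,2.6],[-1,3,9.2,0,0,0,2.6],[-1,3,9.2,0,0,0,2.6],[-1,3,9.2,0,0,0,2.6]]]'; python3 - <<'E'
from h import *
print(ctrl.sense()["position"],ctrl.sense()["eef_rot"])
c=ctrl.camera("wrist"); cv2.imwrite("pics/w1.png",c["image"][:,:,::-1]); np.save("w1.npy",c,allow_pickle=True)
E
```

```text
time: 1.52
position: [0.3605, -0.2433, 0.3519]
eef_rot: [3.141, 0.0, 1.303]
contact_force: [0.1, 0.6, -0.2]
finger_gap: 0.0854
time: 2.18
position: [0.4497, 0.0362, 0.3516]
eef_rot: [3.141, -0.002, 1.576]
contact_force: [0.1, 0.1, -0.2]
finger_gap: 0.0857
[0.44974807 0.03619352 0.35162421] [ 3.14081901e+00 -2.33378959e-03  1.57568489e+00]
```

View pics/w1.png

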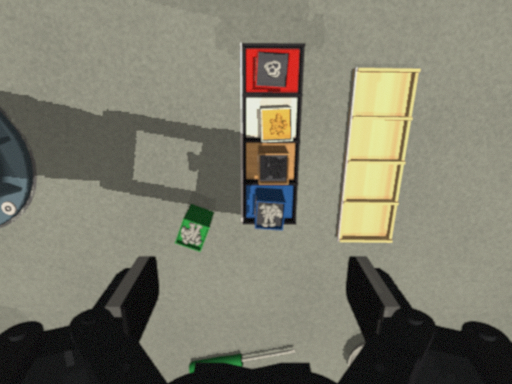

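```bash
python3 - <<'E'
import cv2
a=cv2.imread("pics/w1.png")
cv2.imwrite("pics/w1c.png",cv2.resize(a[35:250,235:425],None,fx=2.79,fy=2.79,interpolation=cv2.INTER_CUBIC))
E
```

```text
(no output)
```

View pics/w1c.png

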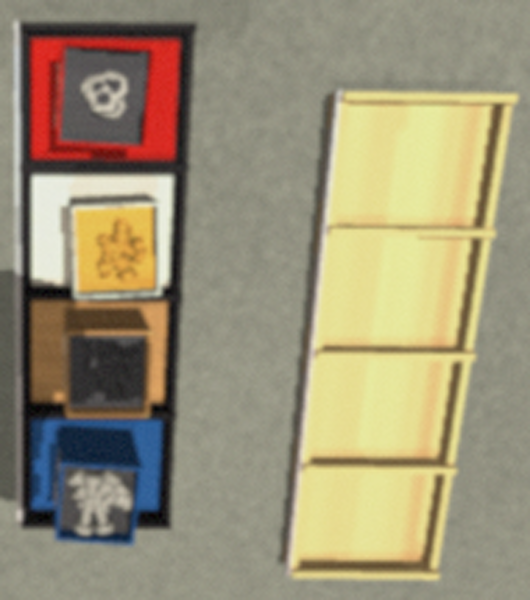

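```bash
python3 - <<'E'
from h import *
c=np.load("w1.npy",allow_pickle=True).item()
f=lambda u,v,z:ray(c,235+u/2.79-.3,35+v/2.79-.3,z)
print(c["extrinsics"])
print("new",*[f(u,v,z).round(4) for u,v,z in [(340,92,.018),(517,96,.022),(440,576,.022),(290,574,.018)]])
print("old",*[f(u,v,z).round(4) for u,v,z in [(20,24,.022),(194,26,.022),(168,525,.022),(20,525,.022)]])
q={"red":[(65,47),(151,55),(141,146),(61,140)],"white":[(71,205),(157,202),(162,293),(74,300)],"brown":[(68,331),(150,333),(150,414),(67,413)],"blue":[(57,463),(137,467),(131,543),(57,537)]}
for n,p in q.items():
    P=np.array([f(u,v,.07)[:2] for u,v in p]); x=(P[1]-P[0]+P[2]-P[3]); 
    print(n,P.mean(0).round(4),"yaw",np.arctan2(x[1],x[0]).round(3),np.linalg.norm(x)/2)
E
```

```text
[[ 0.99998785  0.00482343  0.00101452 -0.45072046]
 [-0.00425368  0.94849364 -0.31676762  0.04641145]
 [-0.00249018  0.31675946  0.94850263 -0.50537038]
 [ 0.          0.          0.          1.        ]]
new [0.5918 0.1378 0.018 ] [0.6762 0.1362 0.022 ] [ 0.6751 -0.1208  0.022 ] [ 0.5904 -0.1219  0.018 ]
old [0.4365 0.1669 0.022 ] [0.5186 0.1664 0.022 ] [ 0.5181 -0.0898  0.022 ] [ 0.4352 -0.0902  0.022 ]
red [0.4743 0.1328] yaw -0.074 0.036147009879870795
white [0.4812 0.0674] yaw 0.062 0.039720913986967074
brown [0.4794 0.0098] yaw -0.014 0.03931401408262222
blue [ 0.4745 -0.0569] yaw -0.066 0.03855880096687726
```

```bash
python3 -m inch '[[[-1,0.4,-1,-1,0,0,-0.4],[-1,0.83,-2,-2,0,0,-0.7],[-1,0.83,-3.12,-3,0,0,-0.7],[-1,0.83,-3.12,-4.3,0,0,-0.7],[-1,0.83,-3.12,-5.6,0,0,-0.7],[-1,0.83,-3.12,-6.9,0,0,-0.7],[-1,0.83,-3.12,-7.5,0,0,-0.7],[-1,0.83,-3.12,-7.5,0,0,-0.7]]]' 40;  python3 - <<'E'
from h import *
c=ctrl.camera("wrist"); cv2.imwrite("pics/w2.png",c["image"][:,:,::-1])
E
```

```text
time: 2.9
position: [0.4711, -0.0632, 0.1214]
eef_rot: [-3.132, -0.002, 1.495]
contact_force: [-0.8, -0.2, 0.1]
finger_gap: 0.0855
```

View pics/w2.png

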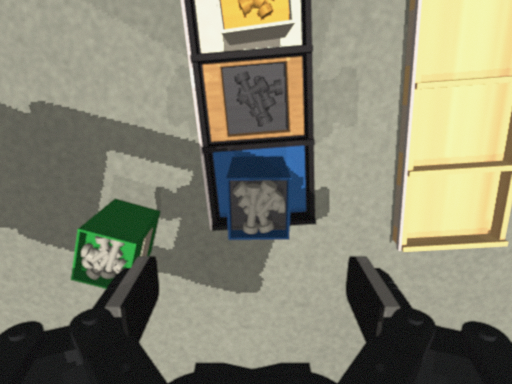

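```bash
python3 - <<'E'
from h import *
s=ctrl.sense();print(s["position"],s["eef_rot"],abs(s["joint_vel"]).max())
c=ctrl.camera("wrist"); 
P=np.array([ray(c,u,v,.07)[:2] for u,v in [(229,180),(292,180),(289,239),(228,239)]]);print(P.round(4),P.mean(0))
x=P[1]-P[0]+P[2]-P[3];print(np.arctan2(x[1],x[0]))
print(proj(c,[*ctrl.sense()["position"][:2],.05]))
cr=c["image"][140:270,170:350,::-1];cv2.imwrite("pics/w2c.png",cv2.resize(cr,None,fx=4,fy=4,interpolation=cv2.INTER_CUBIC))
E
```

```text
[ 0.47319035 -0.0636568   0.12433146] [-3.13649312e+00 -1.16794135e-03  1.49498123e+00] 0.06383813122512665
[[ 0.4608 -0.0385]
 [ 0.5    -0.0414]
 [ 0.4965 -0.082 ]
 [ 0.4562 -0.079 ]] [ 0.47839833 -0.06021045]
-0.0738742660992471
(np.float64(254.51782075950013), np.float64(205.27658073506123))
```

View pics/w2c.png

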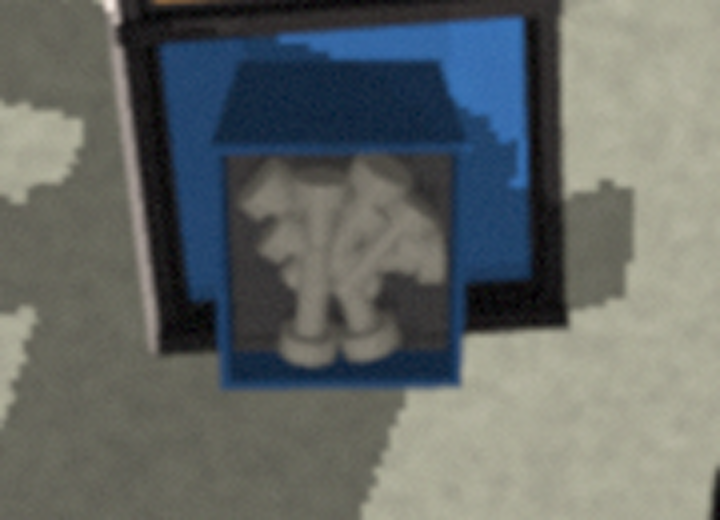

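```bash
python3 - <<'E'
from h import *
c=ctrl.camera("wrist"); s=ctrl.sense();print(s["position"],s["eef_rot"],abs(s["joint_vel"]).max())
P=np.array([ray(c,u,v,.07)[:2] for u,v in [(223.5,176),(286.5,176),(285.5,236.8),(225,236.8)]]);print(P.round(4),P.mean(0))
x=P[1]-P[0]+P[2]-P[3];print(np.arctan2(x[1],x[0]))
E
```

```text
[ 0.47610878 -0.06417205  0.12776971] [3.13959999e+00 8.83486980e-04 1.49566961e+00] 0.024782768374944735
[[ 0.4595 -0.0367]
 [ 0.4989 -0.0396]
 [ 0.4965 -0.0818]
 [ 0.4561 -0.0788]] [ 0.47774222 -0.05921171]
-0.07523606331396157
```

```bash
python3 -m inch '[[[-1,0.03,0.18,-0.5,0,0,0],[-1,0.03,0.18,-1,0,0,0],[-1,0.03,0.18,-1.7,0,0,0],[-1,0.03,0.18,-2.4,0,0,0],[-1,0.03,0.18,-3,0,0,0],[-1,0.03,0.18,-3.25,0,0,0],[-1,0.03,0.18,-3.25,0,0,0],[-1,0.03,0.18,-3.25,0,0,0]]]' 40;  python3 - <<'E'
from h import *
c=ctrl.camera("wrist"); cv2.imwrite("pics/w3.png",c["image"][:,:,::-1])
E
```

```text
time: 3.72
position: [0.4773, -0.0581, 0.0303]
eef_rot: [3.139, 0.001, 1.497]
contact_force: [-0.3, 0.2, -0.8]
finger_gap: 0.0854
```

View pics/w3.png

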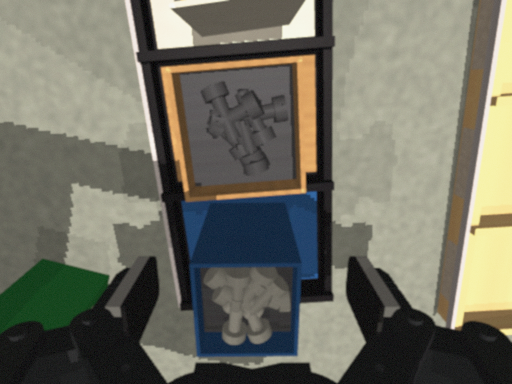

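```bash
python3 -m inch '[[[1,0,0,0,0,0,0],[1,0,0,0,0,0,0],[1,0,0,0,0,0,0],[1,0,0,0,0,0,0],[1,0,0,0,0,0,0],[1,0,0,0,0,0,0],[1,0,0,0,0,0,0],[1,0,0,0,0,0,0]]]' 40;  python3 - <<'E'
from h import *
c=ctrl.camera("wrist"); cv2.imwrite("pics/w4.png",c["image"][:,:,::-1])
E
```

```text
time: 4.43
position: [0.4764, -0.0576, 0.0295]
eef_rot: [3.141, 0.0, 1.497]
contact_force: [-1.4, 0.8, 6.3]
finger_gap: 0.0394
```

View pics/w4.png

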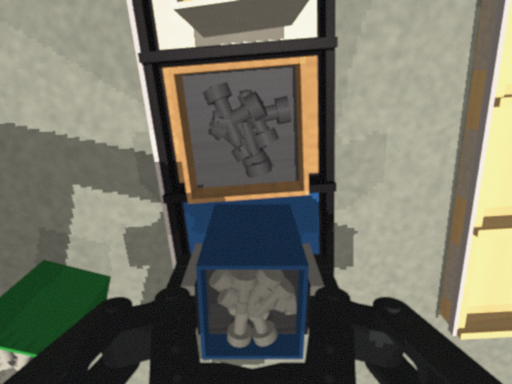

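```bash
python3 - <<'E'
from h import *
c=ctrl.camera("wrist");s=ctrl.sense()
P=np.array([ray(c,u,v,.07)[:2] for u,v in [(198,265),(308,265),(305,358),(201,360)]]);print(P.round(4),P.mean(0),s["position"])
E
python3 -m inch '[[[1,0,0,0.4,0,0,0],[1,0,0,1,0,0,0],[1,0,0,1.8,0,0,0],[1,0,0,2.6,0,0,0],[1,0,0,3.3,0,0,0],[1,0,0,3.5,0,0,0],[1,0,0,3.5,0,0,0],[1,0,0,3.5,0,0,0]]]' 40
```

```text
[[ 0.4593 -0.0354]
 [ 0.4981 -0.0383]
 [ 0.4961 -0.0801]
 [ 0.455  -0.0781]] [ 0.47712777 -0.05799769] [ 0.47642119 -0.05766534  0.02946831]
time: 5.2
position: [0.4755, -0.0573, 0.1329]
eef_rot: [-3.141, -0.0, 1.497]
contact_force: [-0.6, 0.1, -2.4]
finger_gap: 0.0397
```

```bash
python3 -m inch '[[[1,0.3,0.3,0,0,0,0.1],[1,1,1,0,0,0,0.2],[1,1.9,1.9,0,0,0,0.4],[1,2.8,2.8,0,0,0,0.6],[1,3.7,3.7,0,0,0,0.7],[1,4.6,4.6,0,0,0,0.7],[1,5.1,5.2,0,0,0,0.7],[1,5.2,5.35,0,0,0,0.7]]]'; python3 -m inch '[[[1,0,0,0,0,0,0],[1,0,0,-0.3,0,0,0],[1,0,0,-0.8,0,0,0],[1,0,0,-1.3,0,0,0],[1,0,0,-1.8,0,0,0],[1,0,0,-2,0,0,0],[1,0,0,-2,0,0,0],[1,0,0,-2,0,0,0]]]'; python3 - <<'E'
from h import *
c=ctrl.camera("wrist"); cv2.imwrite("pics/w5.png",c["image"][:,:,::-1])
print(ctrl.sense()["position"],ctrl.sense()["eef_rot"])
E
```

```text
time: 5.87
position: [0.6333, 0.107, 0.1313]
eef_rot: [-3.14, -0.001, 1.573]
contact_force: [-0.7, -0.2, -1.5]
finger_gap: 0.0396
time: 6.53
position: [0.6313, 0.1022, 0.0733]
eef_rot: [-3.14, 0.0, 1.569]
contact_force: [0.3, 0.1, -1.1]
finger_gap: 0.0398
[0.63209803 0.10237724 0.07423649] [3.14115344e+00 1.34425646e-04 1.56906968e+00]
```

View pics/w5.png

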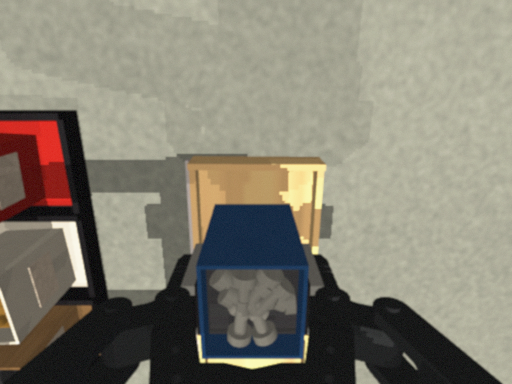

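```bash
python3 -m inch '[[[1,0,0,-0.4,0,0,0],[1,0,0,-0.8,0,0,0],[1,0,0,-1.1,0,0,0],[1,0,0,-1.3,0,0,0],[1,0,0,-1.4,0,0,0],[1,0,0,-1.5,0,0,0],[1,0,0,-1.53,0,0,0],[1,0,0,-1.53,0,0,0]]]'; python3 -m inch '[[[1,0,0,0,0,0,0],[1,0,0,0,0,0,0]]]'
```

```text
time: 7.25
position: [0.6322, 0.1031, 0.0279]
eef_rot: [3.141, 0.0, 1.57]
contact_force: [0.9, -0.3, -1.9]
finger_gap: 0.0394
time: 7.42
position: [0.6323, 0.103, 0.0283]
eef_rot: [3.141, 0.0, 1.57]
contact_force: [-0.1, -0.5, -1.7]
finger_gap: 0.0397
```

```bash
python3 -m inch '[[[1,0,0,-0.03,0,0,0],[1,0,0,-0.04,0,0,0],[1,0,0,-0.04,0,0,0],[0.3,0,0,-0.04,0,0,0],[-0.2,0,0,-0.04,0,0,0],[-1,0,0,-0.04,0,0,0],[-1,0,0,-0.04,0,0,0],[-1,0,0,-0.04,0,0,0]]]'; python3 -m inch '[[[-1,0,0,0,0,0,0],[-1,0,0,0,0,0,0],[-1,0,0,0.4,0,0,0],[-1,0,0,1.2,0,0,0],[-1,0,0,2.4,0,0,0],[-1,0,0,3.5,0,0,0],[-1,0,0,3.7,0,0,0],[-1,0,0,3.7,0,0,0]]]'; python3 - <<'E'
from h import *
c=ctrl.camera("wrist"); cv2.imwrite("pics/w6.png",c["image"][:,:,::-1])
print(ctrl.sense()["position"],ctrl.sense()["eef_rot"])
E
```

```text
time: 8.08
position: [0.6318, 0.103, 0.0264]
eef_rot: [-3.141, -0.0, 1.57]
contact_force: [0.3, 0.4, 0.3]
finger_gap: 0.0843
time: 8.75
position: [0.6347, 0.103, 0.1426]
eef_rot: [3.134, 0.0, 1.57]
contact_force: [-0.4, -0.1, -0.1]
finger_gap: 0.0852
[0.63301282 0.10301498 0.1398187 ] [3.13796787e+00 7.81273008e-05 1.56991613e+00]
```

View pics/w6.png

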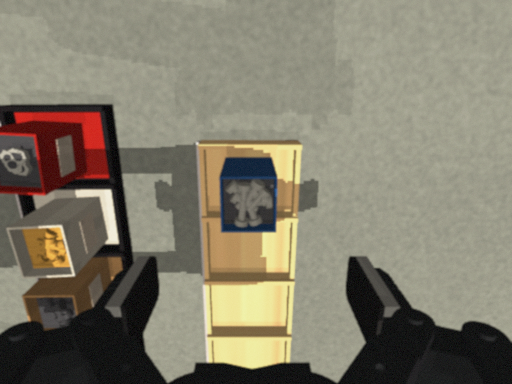

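```bash
python3 -m inch '[[[-1,-0.6,-0.3,0,0,0,0],[-1,-1.6,-0.8,0,0,0,0],[-1,-2.6,-1.5,0,0,0,0],[-1,-3.6,-2.2,0,0,0,0],[-1,-4.6,-2.8,0,0,0,-0.13],[-1,-5.13,-3.12,0,0,0,-0.13],[-1,-5.13,-3.12,0,0,0,-0.13],[-1,-5.13,-3.12,0,0,0,-0.13]]]'; python3 -m inch '[[[-1,0,0,-0.2,0,0,0],[-1,0,0,-0.3,0,0,0],[-1,0,0,-0.3,0,0,0]]]'; python3 - <<'E'
from h import *
c=ctrl.camera("wrist"); cv2.imwrite("pics/w7.png",c["image"][:,:,::-1]);np.save("w7.npy",c,allow_pickle=True)
print(ctrl.sense()["position"],ctrl.sense()["eef_rot"])
cr=c["image"][120:270,160:360,::-1];cv2.imwrite("pics/w7c.png",cv2.resize(cr,None,fx=4,fy=4,interpolation=cv2.INTER_CUBIC))
E
```

```text
time: 9.47
position: [0.4765, 0.0092, 0.1364]
eef_rot: [-3.139, -0.001, 1.555]
contact_force: [0.6, 0.3, 0.8]
finger_gap: 0.0854
time: 9.72
position: [0.4778, 0.01, 0.1273]
eef_rot: [-3.139, -0.001, 1.557]
contact_force: [-1.1, 0.8, -0.0]
finger_gap: 0.0855
[0.47795423 0.00995131 0.12766861] [-3.13974710e+00 -4.71066722e-04  1.55705374e+00]
```

View pics/w7c.png

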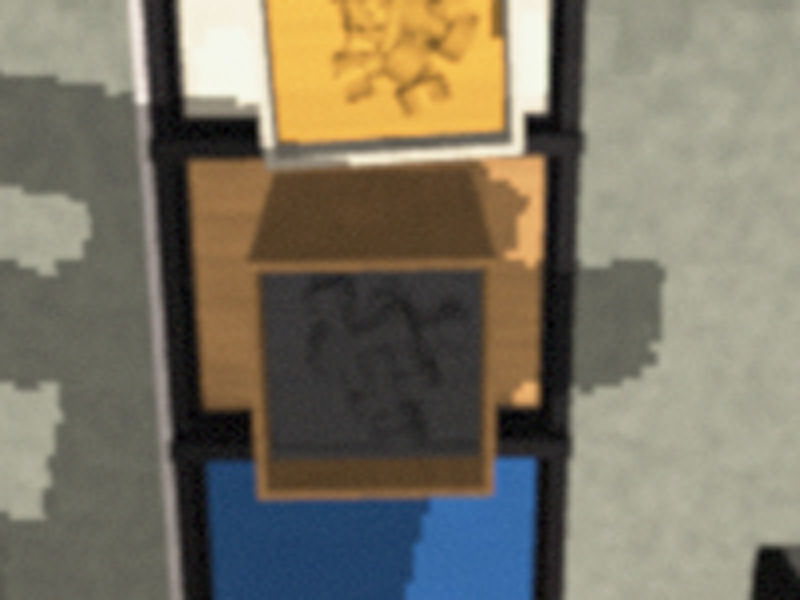

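```bash
cat >> h.py <<'E'
def quad(c,pts,ox,oy,s=4):
    P=np.array([ray(c,ox+u/s-.4,oy+v/s-.4,.07)[:2] for u,v in pts]); x=P[1]-P[0]+P[2]-P[3]
    t=ctrl.sense(); p=t["position"]
    print("carton",P.mean(0).round(4),"yaw",np.arctan2(x[1],x[0]).round(3),"tcp",p.round(4),"yaw",t["eef_rot"][2]-np.pi/2,"move units",((P.mean(0)-p[:2])/.03).round(3))
E
python3 - <<'E'
from h import *
c=np.load("w7.npy",allow_pickle=True).item()
quad(c,[(249,260),(496,260),(496,497),(255,500)],160,120)
E
```

```text
carton [0.4788 0.0091] yaw -0.006 tcp [0.478  0.01   0.1277] yaw -0.013742583872395464 move units [ 0.029 -0.03 ]
```

```bash
python3 -m inch '[[[-1,0.02,0,-0.5,0,0,0],[-1,0.02,0,-1.2,0,0,0],[-1,0.02,0,-2,0,0,0],[-1,0.02,0,-2.7,0,0,0],[-1,0.02,0,-3.1,0,0,0],[-1,0.02,0,-3.27,0,0,0],[-1,0.02,0,-3.27,0,0,0],[-1,0.02,0,-3.27,0,0,0]]]'; python3 -m inch '[[[1,0,0,0,0,0,0],[1,0,0,0,0,0,0],[1,0,0,0,0,0,0],[1,0,0,0,0,0,0],[1,0,0,0,0,0,0],[1,0,0,0,0,0,0],[1,0,0,0,0,0,0],[1,0,0,0,0,0,0]]]' 40; python3 -m inch '[[[1,0,0,0.4,0,0,0],[1,0,0,1,0,0,0],[1,0,0,1.8,0,0,0],[1,0,0,2.6,0,0,0],[1,0,0,3.3,0,0,0],[1,0,0,3.5,0,0,0],[1,0,0,3.5,0,0,0],[1,0,0,3.5,0,0,0]]]'
```

```text
time: 10.43
position: [0.4791, 0.0095, 0.0308]
eef_rot: [3.142, -0.0, 1.557]
contact_force: [0.6, 0.1, 0.8]
finger_gap: 0.0853
time: 11.1
position: [0.4793, 0.0093, 0.0314]
eef_rot: [3.14, 0.0, 1.556]
contact_force: [-1.2, -0.1, 6.3]
finger_gap: 0.0395
time: 11.77
position: [0.4781, 0.0095, 0.1347]
eef_rot: [-3.141, -0.0, 1.556]
contact_force: [-0.6, 0.4, -3.3]
finger_gap: 0.0397
```

```bash
python3 -m inch '[[[1,0.3,0.1,0,0,0,0.1],[1,1,0.2,0,0,0,0.2],[1,2,0.4,0,0,0,0.2],[1,3,0.6,0,0,0,0.2],[1,4,0.8,0,0,0,0.2],[1,4.8,0.98,0,0,0,0.2],[1,5.1,0.98,0,0,0,0.2],[1,5.12,0.98,0,0,0,0.2]]]'; python3 -m inch '[[[1,0,0,0,0,0,0],[1,0,0,-0.3,0,0,0],[1,0,0,-0.8,0,0,0],[1,0,0,-1.3,0,0,0],[1,0,0,-1.8,0,0,0],[1,0,0,-2,0,0,0],[1,0,0,-2,0,0,0],[1,0,0,-2,0,0,0]]]'; python3 - <<'E'
from h import *
c=ctrl.camera("wrist"); cv2.imwrite("pics/w8.png",c["image"][:,:,::-1])
print(ctrl.sense()["position"],ctrl.sense()["eef_rot"])
E
```

```text
time: 12.43
position: [0.6333, 0.0392, 0.1331]
eef_rot: [-3.139, -0.0, 1.578]
contact_force: [-0.7, 0.8, -2.4]
finger_gap: 0.0396
time: 13.1
position: [0.6316, 0.0387, 0.0753]
eef_rot: [-3.141, -0.0, 1.577]
contact_force: [-0.5, -0.1, -2.5]
finger_gap: 0.0394
[0.63241047 0.03862272 0.07622002] [3.14085141e+00 1.14594432e-04 1.57693998e+00]
```

View pics/w8.png

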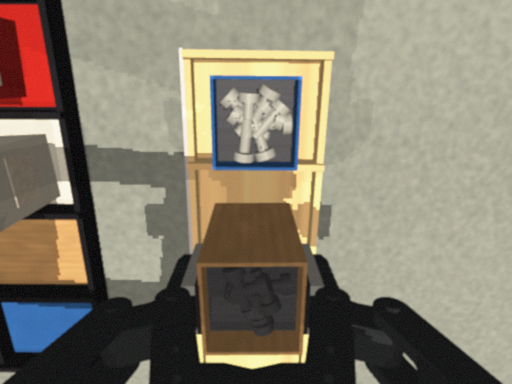

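```bash
python3 -m inch '[[[1,0,0,-0.4,0,0,0],[1,0,0,-0.8,0,0,0],[1,0,0,-1.1,0,0,0],[1,0,0,-1.3,0,0,0],[1,0,0,-1.45,0,0,0],[1,0,0,-1.54,0,0,0],[1,0,0,-1.54,0,0,0],[1,0,0,-1.54,0,0,0]]]'; python3 -m inch '[[[1,0,0,-0.02,0,0,0],[1,0,0,-0.04,0,0,0],[1,0,0,-0.04,0,0,0]]]'
```

```text
time: 13.82
position: [0.6326, 0.0388, 0.0295]
eef_rot: [3.141, 0.0, 1.577]
contact_force: [-0.4, 0.3, -1.1]
finger_gap: 0.0396
time: 14.07
position: [0.6326, 0.0388, 0.0294]
eef_rot: [3.141, 0.0, 1.577]
contact_force: [-4.4, 0.2, 7.0]
finger_gap: 0.0393
```

Touching the floor (7 N). Release and retreat to above the white carton.

```bash
python3 -m inch '[[[0.3,0,0,0,0,0,0],[-0.2,0,0,0,0,0,0],[-1,0,0,0,0,0,0],[-1,0,0,0,0,0,0],[-1,0,0,0,0,0,0],[-1,0,0,0,0,0,0],[-1,0,0,0,0,0,0]]]'; python3 -m inch '[[[-1,0,0,0.4,0,0,0],[-1,0,0,1.2,0,0,0],[-1,0,0,2.4,0,0,0],[-1,0,0,3.3,0,0,0],[-1,0,0,3.3,0,0,0]]]'; python3 -m inch '[[[-1,-0.6,0.1,0,0,0,0],[-1,-1.6,0.3,0,0,0,0.2],[-1,-2.6,0.5,0,0,0,0.4],[-1,-3.6,0.7,0,0,0,0.55],[-1,-4.6,0.9,0,0,0,0.55],[-1,-5.1,0.95,0,0,0,0.55],[-1,-5.1,0.95,0,0,0,0.55],[-1,-5.1,0.95,0,0,0,0.55]]]'; python3 -m inch '[[[-1,0,0,0,0,0,0],[-1,0,0,0,0,0,0]]]';  python3 - <<'E'
from h import *
c=ctrl.camera("wrist"); cv2.imwrite("pics/w9.png",c["image"][:,:,::-1]);np.save("w9.npy",c,allow_pickle=True)
print(ctrl.sense()["position"],ctrl.sense()["eef_rot"])
cr=c["image"][120:270,160:360,::-1];cv2.imwrite("pics/w9c.png",cv2.resize(cr,None,fx=4,fy=4,interpolation=cv2.INTER_CUBIC))
E
```

```text
time: 14.65
position: [0.6323, 0.0388, 0.0281]
eef_rot: [-3.142, -0.0, 1.577]
contact_force: [-0.1, 0.9, 0.1]
finger_gap: 0.085
time: 15.07
position: [0.6368, 0.0384, 0.1354]
eef_rot: [3.13, 0.002, 1.577]
contact_force: [1.0, -0.1, -0.2]
finger_gap: 0.0852
time: 15.73
position: [0.4795, 0.0674, 0.128]
eef_rot: [3.14, 0.0, 1.635]
contact_force: [1.1, -0.1, 0.3]
finger_gap: 0.0851
time: 15.9
position: [0.4807, 0.067, 0.1277]
eef_rot: [3.14, 0.0, 1.634]
contact_force: [-0.2, 0.4, 0.6]
finger_gap: 0.0856
[0.48051504 0.0670063  0.12750943] [3.14062794e+00 1.61950950e-04 1.63437980e+00]
```

View pics/w9c.png

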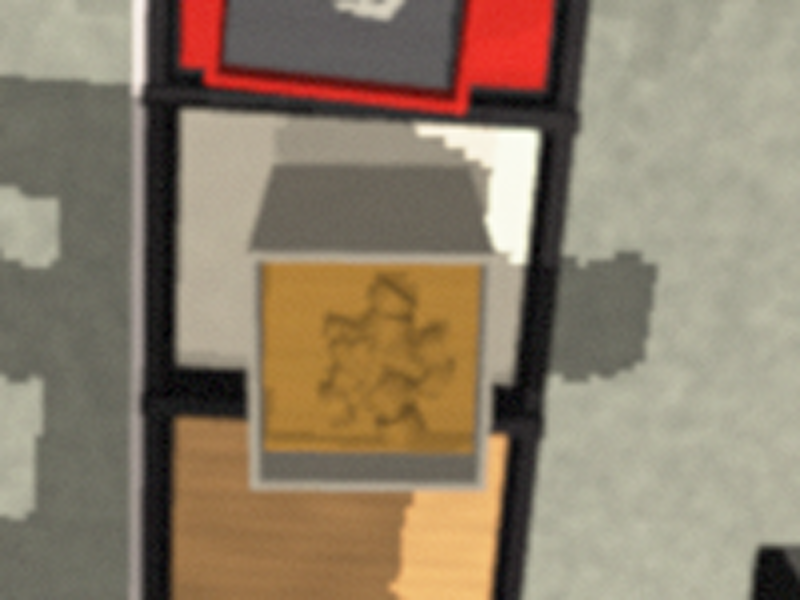

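View pics/w9.png

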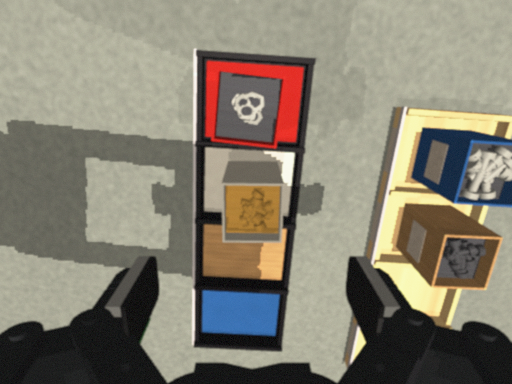

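```bash
python3 - <<'E'
from h import *
c=np.load("w9.npy",allow_pickle=True).item()
quad(c,[(247,252),(491,252),(485,490),(250,490)],160,120)
E
```

```text
carton [0.481  0.0673] yaw 0.063 tcp [0.4805 0.067  0.1275] yaw 0.06358347445089096 move units [0.017 0.008]
```

```bash
python3 -m inch '[[[-1,0.02,0,-0.5,0,0,0],[-1,0.02,0,-1.2,0,0,0],[-1,0.02,0,-2,0,0,0],[-1,0.02,0,-2.7,0,0,0],[-1,0.02,0,-3.1,0,0,0],[-1,0.02,0,-3.25,0,0,0],[-1,0.02,0,-3.25,0,0,0],[-1,0.02,0,-3.25,0,0,0]]]'; python3 -m inch '[[[1,0,0,0,0,0,0],[1,0,0,0,0,0,0],[1,0,0,0,0,0,0],[1,0,0,0,0,0,0],[1,0,0,0,0,0,0],[1,0,0,0,0,0,0],[1,0,0,0,0,0,0],[1,0,0,0,0,0,0]]]' 40; python3 -m inch '[[[1,0,0,0.4,0,0,0],[1,0,0,1,0,0,0],[1,0,0,1.8,0,0,0],[1,0,0,2.6,0,0,0],[1,0,0,3.3,0,0,0],[1,0,0,3.5,0,0,0],[1,0,0,3.5,0,0,0],[1,0,0,3.5,0,0,0]]]'
```

```text
time: 16.62
position: [0.4806, 0.0671, 0.03]
eef_rot: [3.141, 0.0, 1.635]
contact_force: [0.3, 0.5, -0.3]
finger_gap: 0.0851
time: 17.28
position: [0.4805, 0.0673, 0.0305]
eef_rot: [3.14, 0.0, 1.635]
contact_force: [-0.9, 0.2, 6.9]
finger_gap: 0.0396
time: 17.95
position: [0.4793, 0.0674, 0.1338]
eef_rot: [-3.141, -0.0, 1.635]
contact_force: [-0.1, -0.3, -2.6]
finger_gap: 0.0396
```

```bash
python3 -m inch '[[[1,0.3,-0.2,0,0,0,-0.1],[1,1,-0.6,0,0,0,-0.2],[1,2,-1.2,0,0,0,-0.4],[1,3,-1.8,0,0,0,-0.61],[1,4,-2.4,0,0,0,-0.61],[1,4.8,-2.9,0,0,0,-0.61],[1,5.05,-3.08,0,0,0,-0.61],[1,5.06,-3.08,0,0,0,-0.61]]]'; python3 -m inch '[[[1,0,0,0,0,0,0],[1,0,0,-0.3,0,0,0],[1,0,0,-0.8,0,0,0],[1,0,0,-1.3,0,0,0],[1,0,0,-1.8,0,0,0],[1,0,0,-2,0,0,0],[1,0,0,-2,0,0,0],[1,0,0,-2,0,0,0]]]'; python3 - <<'E'
from h import *
c=ctrl.camera("wrist"); cv2.imwrite("pics/w10.png",c["image"][:,:,::-1])
print(ctrl.sense()["position"],ctrl.sense()["eef_rot"])
E
```

```text
time: 18.62
position: [0.6326, -0.0272, 0.1323]
eef_rot: [-3.14, -0.0, 1.568]
contact_force: [-0.6, 1.1, -2.8]
finger_gap: 0.0395
time: 19.28
position: [0.631, -0.0244, 0.0744]
eef_rot: [-3.141, -0.0, 1.572]
contact_force: [-0.2, -0.1, -2.0]
finger_gap: 0.0396
[ 0.63180446 -0.0247922   0.0752958 ] [3.14087132e+00 1.21217474e-04 1.57128433e+00]
```

View pics/w10.png

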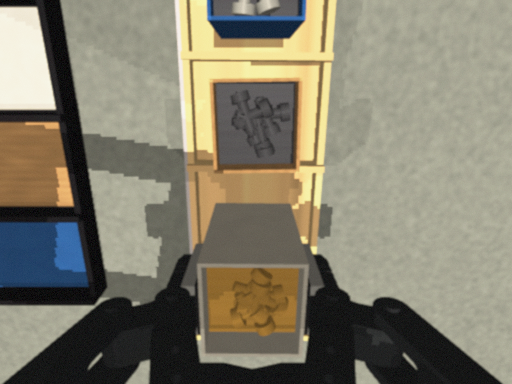

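```bash
python3 -m inch '[[[1,0,0,-0.4,0,0,0],[1,0,0,-0.8,0,0,0],[1,0,0,-1.1,0,0,0],[1,0,0,-1.3,0,0,0],[1,0,0,-1.45,0,0,0],[1,0,0,-1.54,0,0,0],[1,0,0,-1.54,0,0,0],[1,0,0,-1.54,0,0,0]]]'; python3 -m inch '[[[1,0,0,-0.02,0,0,0],[1,0,0,-0.04,0,0,0],[1,0,0,-0.04,0,0,0]]]'
```

```text
time: 20.0
position: [0.6319, -0.0251, 0.0286]
eef_rot: [3.141, 0.0, 1.571]
contact_force: [-0.5, 0.1, -0.7]
finger_gap: 0.0396
time: 20.25
position: [0.6319, -0.0251, 0.0285]
eef_rot: [3.141, 0.0, 1.571]
contact_force: [-4.3, 1.1, 6.7]
finger_gap: 0.0401
```

```bash
python3 -m inch '[[[0.3,0,0,0,0,0,0],[-0.2,0,0,0,0,0,0],[-1,0,0,0,0,0,0],[-1,0,0,0,0,0,0],[-1,0,0,0,0,0,0],[-1,0,0,0,0,0,0],[-1,0,0,0,0,0,0]]]'; python3 -m inch '[[[-1,0,0,0.4,0,0,0],[-1,0,0,1.2,0,0,0],[-1,0,0,2.4,0,0,0],[-1,0,0,3.3,0,0,0],[-1,0,0,3.3,0,0,0]]]'; python3 -m inch '[[[-1,-0.6,0.6,0,0,0,0],[-1,-1.4,1.4,0,0,0,-0.2],[-1,-2.3,2.3,0,0,0,-0.4],[-1,-3.2,3.2,0,0,0,-0.7],[-1,-4.1,4.1,0,0,0,-0.7],[-1,-4.9,4.9,0,0,0,-0.7],[-1,-5.2,5.2,0,0,0,-0.7],[-1,-5.25,5.23,0,0,0,-0.7]]]'; python3 -m inch '[[[-1,0,0,0,0,0,0],[-1,0,0,0,0,0,0],[-1,0,0,0,0,0,0]]]';  python3 - <<'E'
from h import *
c=ctrl.camera("wrist"); cv2.imwrite("pics/w11.png",c["image"][:,:,::-1]);np.save("w11.npy",c,allow_pickle=True)
print(ctrl.sense()["position"],ctrl.sense()["eef_rot"])
cr=c["image"][120:270,160:360,::-1];cv2.imwrite("pics/w11c.png",cv2.resize(cr,None,fx=4,fy=4,interpolation=cv2.INTER_CUBIC))
E
```

```text
time: 20.83
position: [0.6317, -0.0251, 0.0271]
eef_rot: [-3.142, -0.0, 1.571]
contact_force: [-0.9, 0.2, -0.0]
finger_gap: 0.0852
time: 21.25
position: [0.6361, -0.0259, 0.1345]
eef_rot: [3.13, 0.003, 1.571]
contact_force: [0.0, -0.7, 0.9]
finger_gap: 0.0856
time: 21.92
position: [0.4722, 0.1337, 0.1266]
eef_rot: [-3.141, -0.0, 1.501]
contact_force: [0.3, 0.9, -0.6]
finger_gap: 0.0855
time: 22.17
position: [0.4756, 0.1308, 0.1267]
eef_rot: [3.14, 0.0, 1.496]
contact_force: [-0.4, 0.0, 0.0]
finger_gap: 0.0856
[0.47539668 0.13083245 0.12650486] [3.14084156e+00 1.10266511e-04 1.49608311e+00]
```

View pics/w11c.png

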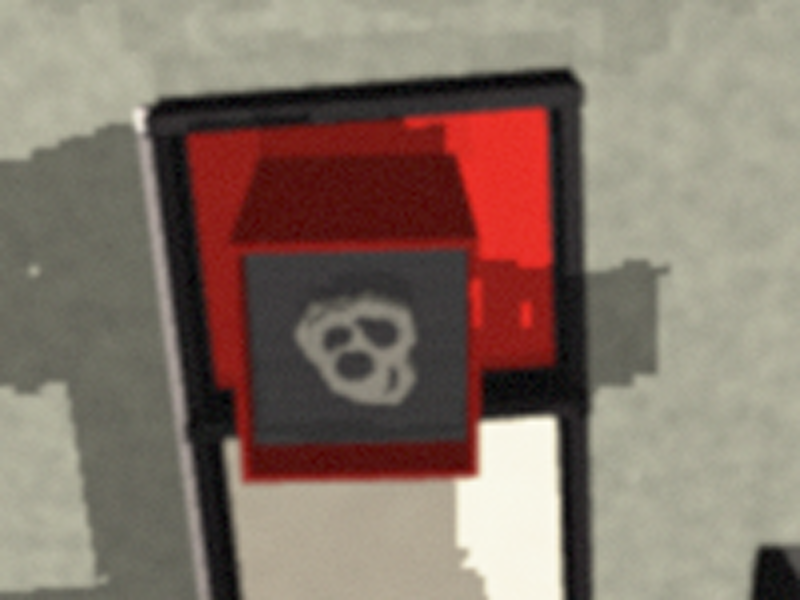

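```bash
python3 - <<'E'
from h import *
c=np.load("w11.npy",allow_pickle=True).item()
quad(c,[(232,244),(478,239),(478,475),(242,482)],160,120)
E
```

```text
carton [0.4743 0.1337] yaw -0.048 tcp [0.4754 0.1308 0.1265] yaw -0.07471321252570995 move units [-0.037  0.095]
```

```bash
python3 -m inch '[[[-1,-0.03,0.09,-0.5,0,0,0.2],[-1,-0.03,0.09,-1.2,0,0,0.2],[-1,-0.03,0.09,-2,0,0,0.2],[-1,-0.03,0.09,-2.7,0,0,0.2],[-1,-0.03,0.09,-3.1,0,0,0.2],[-1,-0.03,0.09,-3.2,0,0,0.2],[-1,-0.03,0.09,-3.2,0,0,0.2],[-1,-0.03,0.09,-3.2,0,0,0.2]]]'; python3 -m inch '[[[1,0,0,0,0,0,0],[1,0,0,0,0,0,0],[1,0,0,0,0,0,0],[1,0,0,0,0,0,0],[1,0,0,0,0,0,0],[1,0,0,0,0,0,0],[1,0,0,0,0,0,0],[1,0,0,0,0,0,0]]]' 40; python3 -m inch '[[[1,0,0,0.4,0,0,0],[1,0,0,1,0,0,0],[1,0,0,1.8,0,0,0],[1,0,0,2.6,0,0,0],[1,0,0,3.3,0,0,0],[1,0,0,3.5,0,0,0],[1,0,0,3.5,0,0,0],[1,0,0,3.5,0,0,0]]]'
```

```text
time: 22.88
position: [0.4742, 0.1341, 0.0307]
eef_rot: [3.141, -0.0, 1.518]
contact_force: [-0.7, -0.7, -0.4]
finger_gap: 0.0852
time: 23.55
position: [0.474, 0.1346, 0.0311]
eef_rot: [3.14, -0.0, 1.519]
contact_force: [0.5, 0.4, 5.6]
finger_gap: 0.0396
time: 24.22
position: [0.4727, 0.1345, 0.1344]
eef_rot: [-3.141, 0.0, 1.519]
contact_force: [0.4, 0.5, -2.2]
finger_gap: 0.0396
```

```bash
python3 -m inch '[[[1,0.3,-0.4,0,0,0,0.1],[1,0.9,-1.2,0,0,0,0.2],[1,1.6,-2.2,0,0,0,0.4],[1,2.3,-3.2,0,0,0,0.5],[1,3,-4.2,0,0,0,0.5],[1,3.7,-5.2,0,0,0,0.5],[1,4.3,-6.1,0,0,0,0.5],[1,4.9,-6.9,0,0,0,0.5]]]'; python3 -m inch '[[[1,0.3,-0.4,0,0,0,0],[1,0.37,-0.54,0,0,0,0],[1,0.37,-0.54,-0.3,0,0,0],[1,0.37,-0.54,-0.8,0,0,0],[1,0.37,-0.54,-1.3,0,0,0],[1,0.37,-0.54,-1.8,0,0,0],[1,0.37,-0.54,-2,0,0,0],[1,0.37,-0.54,-2,0,0,0]]]'; python3 -m inch '[[[1,0,0,0,0,0,0]]]'; python3 - <<'E'
from h import *
c=ctrl.camera("wrist"); cv2.imwrite("pics/w12.png",c["image"][:,:,::-1])
print(ctrl.sense()["position"],ctrl.sense()["eef_rot"])
E
```

```text
time: 24.88
position: [0.6196, -0.0742, 0.1322]
eef_rot: [-3.138, -0.001, 1.57]
contact_force: [0.5, 0.7, -1.9]
finger_gap: 0.0397
time: 25.55
position: [0.6285, -0.0866, 0.0718]
eef_rot: [-3.135, -0.002, 1.572]
contact_force: [-0.5, -0.1, -1.3]
finger_gap: 0.0398
time: 25.63
position: [0.6305, -0.0876, 0.0744]
eef_rot: [-3.14, -0.001, 1.572]
contact_force: [1.0, -0.2, -1.4]
finger_gap: 0.0394
[ 0.63132191 -0.08806088  0.07547473] [ 3.14158513e+00 -4.97052169e-05  1.57156421e+00]
```

View pics/w12.png

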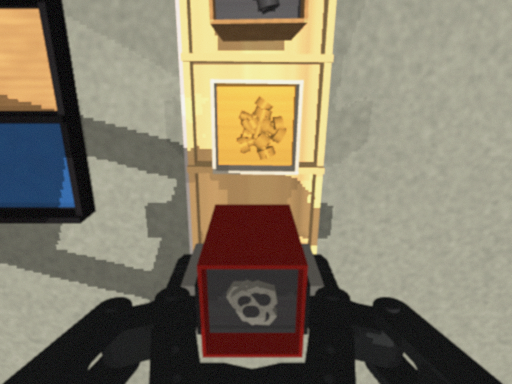

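```bash
python3 -m inch '[[[1,0,0,-0.4,0,0,0],[1,0,0,-0.8,0,0,0],[1,0,0,-1.1,0,0,0],[1,0,0,-1.3,0,0,0],[1,0,0,-1.45,0,0,0],[1,0,0,-1.54,0,0,0],[1,0,0,-1.54,0,0,0],[1,0,0,-1.54,0,0,0]]]'; python3 -m inch '[[[1,0,0,-0.02,0,0,0],[1,0,0,-0.03,0,0,0],[1,0,0,-0.03,0,0,0]]]'
```

```text
time: 26.35
position: [0.6316, -0.0888, 0.0291]
eef_rot: [3.141, 0.0, 1.571]
contact_force: [0.4, -0.5, -1.9]
finger_gap: 0.0395
time: 26.6
position: [0.6316, -0.0888, 0.0291]
eef_rot: [3.141, 0.0, 1.571]
contact_force: [-4.1, 1.2, 5.4]
finger_gap: 0.0394
```

Touched down. Release, retreat up and back toward the robot, and check.

```bash
python3 -m inch '[[[0.3,0,0,0,0,0,0],[-0.2,0,0,0,0,0,0],[-1,0,0,0,0,0,0],[-1,0,0,0,0,0,0],[-1,0,0,0,0,0,0],[-1,0,0,0,0,0,0],[-1,0,0,0,0,0,0]]]'; python3 -m inch '[[[-1,0,0,0.4,0,0,0],[-1,0,0,1.2,0,0,0],[-1,0,0,2.4,0,0,0],[-1,0,0,3.6,0,0,0],[-1,0,-1,4.8,0,0,0],[-1,0,-2,5.8,0,0,0],[-1,0,-3,6.5,0,0,0],[-1,0,-4,7,0,0,0]]]'; python3 -m inch '[[[-1,0,-0.5,0.3,0,0,0],[-1,0,-1,0.3,0,0,0],[-1,0,-1,0.3,0,0,0],[-1,0,-1,0.3,0,0,0]]]'; python3 - <<'E'
from h import *
print(ctrl.sense()["position"])
c=ctrl.camera("top"); a=c["image"][:,:,::-1]
cv2.imwrite("pics/t2.png",cv2.resize(a[120:310,120:390],None,fx=2.9,fy=2.9,interpolation=cv2.INTER_CUBIC))
w=ctrl.camera("wrist"); cv2.imwrite("pics/w13.png",w["image"][:,:,::-1]);np.save("w13.npy",w,allow_pickle=True)
E
```

```text
time: 27.18
position: [0.6314, -0.0887, 0.0281]
eef_rot: [-3.142, -0.0, 1.571]
contact_force: [-0.4, 0.7, 0.7]
finger_gap: 0.0854
time: 27.85
position: [0.6325, -0.2104, 0.2437]
eef_rot: [3.136, 0.003, 1.572]
contact_force: [0.7, -0.2, 0.7]
finger_gap: 0.0853
time: 28.18
position: [0.6306, -0.2381, 0.2454]
eef_rot: [-3.139, -0.002, 1.57]
contact_force: [-0.1, -0.2, -0.2]
finger_gap: 0.0851
[ 0.63061473 -0.2381294   0.24539765]
```

View pics/t2.png

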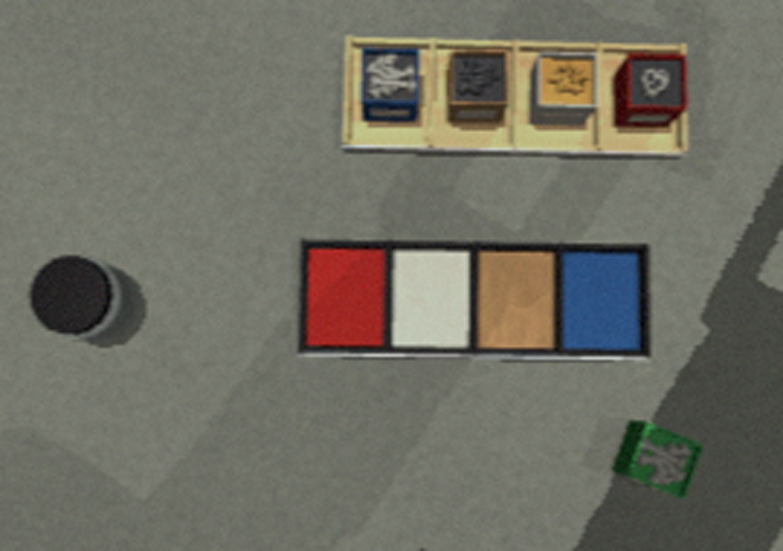

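View pics/w13.png

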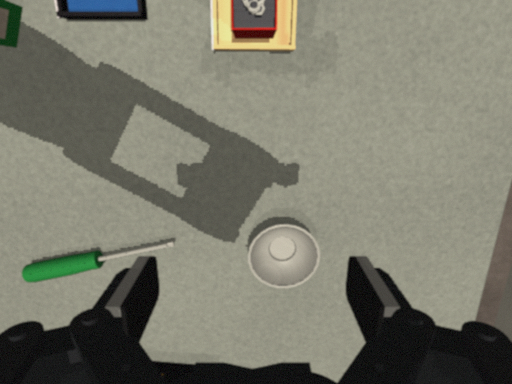

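```bash
python3 - <<'E'
from h import *
c=ctrl.camera("top")
for n,u,v in [("blue",390,76),("brown",477,79),("white",567,81),("red",655,82)]:
    print(n,(ray(c,120+u/2.9-.3,120+v/2.9-.3,.068)[:2]-[.6315,.0068]).round(4))
print(abs(ctrl.sense()["joint_vel"]).max(), ctrl.sense()["contact_force"])
ctrl.sign_off()
E
```

```text
blue [0.     0.0952]
brown [-0.0012  0.0327]
white [-0.0016 -0.0321]
red [-0.0013 -0.0956]
0.00730043248252018 [-0.57282213  0.3211006  -0.10592494]
the job is handed in; nothing more can be done
```

All four cartons now stand in the new tray in reverse order. From the robot's left it reads blue, brown, white, red, where the old tray read red, white, brown, blue. I handed the job in at about 28 s, and no verdict was reported.

- **Moving the cartons:** I gripped each carton across the tray at about 40 mm opening, carried it upright and lowered it to the bay floor before opening. For the last three, 5–7 N of contact confirmed the touchdown. I did not take that reading for blue, which went about 1 mm down to its floor before I opened.
- **Final position check:** In the last top picture each carton stood within about 2 mm of its bay centre: y = 95, 33, -32 and -96 mm in the tray frame, and x within 2 mm. They looked upright, but I did not measure the tilt as a number.
- **Everything else:** In the top pictures before and after, the jar and the green look-alike stand where they were. The gripper ended open and well clear of everything.

No check failed. The red carton's yaw measured -0.048 rad up close against -0.074 rad earlier, so I corrected the grip by 0.02 rad before closing.

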